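Hang the dipper on the pressure pan

TASK

Take the steel dipper by its black grip and hang it by its own hook on the rim of the open aluminium pressure pan, with its cup inside the pan and the hook's lip outside, then let go so that it stays hanging. Any free stretch of the rim will do. Do not push the pan about or move the teapot or the stack of bowls.

Things in the scene. Friction and masses are not known exactly. Their poses are not given: they have to be found in the camera images.
- dipper: Steel dipper, loose, about 0.16 kg, upright on its open flat-bottomed cup (64 mm outer diameter, 50 mm high). Origin: centre of the cup's underside; z up; +x: horizontal direction the hook points, away from the cup. A vertical strip (14 mm wide in y, faces at x = 32 and 36 mm) runs up the cup's side from z = 0 to a black grip; the hook branches off below the grip. 185 mm high in all.
- dipper_grip (a point): Centre of the dipper's black plastic grip: x = 34, y = 0, z = 155 mm in the dipper's frame. Square section 18 x 18 mm, sides along x and y; spans z = 125 to 185 mm (top).
- dipper_hook (a point): Middle of the hook's slot, on the underside of its bar: x = 48, y = 0, z = 95 mm in the dipper's frame; this must come to rest on the rim. The bar (14 mm wide, 4 mm thick) leaves the strip in +x and ends in a lip (x = 60 to 64 mm) reaching down to z = 67 mm: slot 24 mm wide, 28 mm deep, open downwards.
- pan: Open aluminium pressure pan, loose, 1.3 kg: round, 200 mm outer diameter, upright wall 4 mm thick, rim 125 mm above its underside, inner floor 6 mm up. Origin: centre of the underside, z up. One long black handle, 26 mm wide, sticks out level along +x to 265 mm from the centre, its top 107 mm high; the rest of the rim is free.
- bowls: Bystander: three nested steel bowls in one stack, 156 mm across the largest rim, 74 mm high. Origin: centre of the underside.
- teapot: Bystander: white ceramic teapot, body 128 mm in diameter, 119 mm high with the lid knob; spout reaches 108 mm along +x, handle 100 mm along -x. Origin: centre of the underside.
There are look-alikes about, which are no part of the job. Leave any pink or yellow look-alike of the dipper alone.

How it is judged:
By the outcome, as a careful person would: the job done as asked, in the order asked, and still so for the second after the job is handed in, with the robot touching nothing.
It also fails if it takes over 38 s, if anything falls off the work surface, if the arm or the gripper's body presses on something with over 40 N, if the wrist force passes 120 N, or if a joint passes its speed limit or range.

ROBOT

A 6-joint arm with a two-finger parallel gripper is mounted at the origin on the work surface. World frame = base frame: x ahead of the robot, y to its left, z up, the work surface at z = 0. Lengths are in m, angles in degrees, forces in N, time in s.
With the tool pointing down it reaches from about 0.3 to 0.75 m from the base axis. Payload 8.5 kg.
Tool frame: the origin (TCP) lies midway between the tips of the shut fingers; the grasp point (between the pads) lies 19 mm behind it (env.pinch_z is the z of the grasp point in the tool frame, in m); z points along the fingers, y is the line along which they close (so a half turn about z gives the same grasp; the last joint's range is limited). The gripper opens to 85 mm and grips with 20 to 120 N. Pads are 22 mm wide; open, the fingers measure 114 mm over their backs; the gripper's body (76 mm by 85 mm) begins 54 mm behind the grasp point. The pads swing forward as they close: fully open they stand 13 mm farther back than shut.
Start: joints at [-78.283, 21.807, 74.336, -0, 83.858, -12.336], TCP at [0.224, -0.502, 0.231] pointing down, gripper open.
Joint ranges: [-178.18, 178.18], [-50.72, 133.34], [12.68, 142.11], [-81.47, 261.47], [9.98, 163.14], [-165.26, 165.26]. Speed limits (degrees/s): [136.94, 136.94, 180, 180, 180, 180].

INTERFACE

Orientations are given as a 3x3 rotation matrix whose columns are the frame's x, y, z axes.
In Python, from rig import env gives the robot as it stands.
- The arm moves only by the tool arm_command, never from a script. Its argument "deltas" is a list of rows, each an object of numbers: "rx", "ry", "rz": the turn, a rotation vector about the tool's x, y, z in rad; "dx", "dy", "dz": the shift along the tool's x, y, z in m; "fingers": the finger opening in m, from 0 to 0.0854. In form: [{"rx": .., "ry": .., "rz": .., "dx": .., "dy": .., "dz": .., "fingers": ..}, ...]. A call has 1 to 12 rows; each row shifts and turns the commanded pose from where the row before left it, along the tool's axes as they then stand; what a row does not reach is not made up. A row lasts 1/10 s, in which the tool goes at most 50 mm and 8.59 degrees, less where a joint would pass 70% of its speed; a pose out of reach is approached as far as the arm can. A call is refused whole if a number of a shift passes 0.05 or a number of a turn 0.15, either way. A call with a gripper value outside its range is refused whole. The fingers move at their own pace and stop on an object; "squeeze" is the grip in N (left out, the last holds). Time passes only in rows, so rows that do not move let the fingers close. It gives the time, the measured TCP pose, the force, the opening and the grip force at its end, in the units of the state.
- env.observe(): the state, without advancing time (a new reading comes with each control period).
- env.get_image(name): name is "scene" or "top" or "wrist"; returns a dict with "color" (384x512x3 uint8, blue, green, red), "camera_matrix" (3x3 intrinsics, pixels), "eye" and "orientation" of the camera in the world. Camera axes: x right, y up, looking along -z (the intrinsics and any distortion apply to the point x, -y, -z); pixel columns grow to the right and rows downward; lengths in m; the calibration is good to about 2 mm. A picture is of the moment at which its call begins. There is no depth.
- env.close_job(): hands the job in; it is judged then, once.
Trained networks look in a picture, given as the dict that the camera call returned (one of the last four; its "shot" number tells which), for a name from the list of things; names that differ only in an ending like _2 or _b are one class to them, and where a whole thing is asked for, a point or a joint stands for the part that bears it (a point fixed in the world has none). Each returns a list of dicts, best first, with "p" (0 to 1); they miss things now and then, are a little off and sometimes report something else, mostly with a low value. They report only what shows in the picture. A call takes as long as a camera call. They do not tell look-alikes from the thing itself.
- env.look_for(query, picture): "box" ([left, top, right, bottom] in pixels, round what is visible of it).
- env.tip_of(query, picture): "location" ([column, row] in pixels: a listed point, or the origin of a listed thing).
The state is a dict: "time_s": time; "q": joint angles; "qvel": joint speeds; "joint_efforts": joint torques, N m; "position": TCP position; "tool_rot": TCP orientation; "ft_force": force on the tool from outside, world axes, zero at the start; "wrist_torque": the same for the moment, N m; "grip_width": finger opening in m; "gripper_force": force on a finger pad.
Only numpy, scipy, OpenCV 4.12 (cv2) and the standard library are available. Lean on these libraries where they do the work, as an engineer would, in place of code of your own. Each camera call takes 0.05 s, during which the arm holds its last target. There are 200 camera calls.

## Working session

There is one attempt and no reset: what is moved stays moved. The work goes in short steps, Python scripts to look and compute and a tool call to move; the robot and the scene stay as the last step left them, time stands still between calls to the robot, and variables do not carry over. Pictures are saved under pics/ and viewed, at most 10 in all, crops included, and the job is handed in when it is done.

Besides the shell and the picture viewer there is one more tool, called after "Request:" as name(argument=value, ...) on one line, values as JSON. arm_command: Moves the arm, as the interface text tells. Its arguments: {"type":"object","properties":{"deltas":{"type":"array"},"squeeze":{"type":"number"}},"required":["deltas"]}

```bash
mkdir -p pics; cat > h.py <<'E'
import numpy as np, cv2
from rig import env
def ray(P,uv):
    K=np.array(P["camera_matrix"]);R=np.array(P["orientation"]);
    d=np.linalg.inv(K)@np.array([uv[0],uv[1],1.]);return np.array(P["eye"]),R@np.array([d[0],-d[1],-d[2]])
def atz(P,uv,z):
    e,d=ray(P,uv);return e+d*(z-e[2])/d[2]
def proj(P,X):
    K=np.array(P["camera_matrix"]);c=np.array(P["orientation"]).T@(np.array(X)-np.array(P["eye"]))
    p=K@np.array([c[0],-c[1],-c[2]]);return p[:2]/p[2]
E
python3 - <<'E'
from h import *
np.set_printoptions(precision=4,suppress=True)
Z=dict(dipper=0,dipper_grip=.155,dipper_hook=.095,pan=0,bowls=0,teapot=0)
ims=[]
for n in("scene","top"):
    P=env.get_image(n);print(n,P["eye"],[k for k in P])
    im=P["color"].copy();
    for q,z in Z.items():
        for r in env.tip_of(q,P)[:4]:
            print(q,round(r["p"],2),np.round(r["location"],1),atz(P,r["location"],z))
    for q in("dipper","pan"):
        for r in env.look_for(q,P)[:4]:print("box",q,round(r["p"],2),np.round(r["box"]))
    cv2.imwrite(f"pics/{n}0.png",cv2.resize(im,None,fx=1.5,fy=1.5))
print(env.observe()["tool_rot"],env.pinch_z,env.observe()["time_s"])
E
```

```text
scene [ 1.4683 -0.0956  0.6819] ['color', 'camera_matrix', 'eye', 'orientation', 'shot']
dipper 0.96 [190.2 238.7] [ 0.6455 -0.1906  0.    ]
dipper 0.87 [201.9 214.1] [ 0.535  -0.1599  0.    ]
dipper 0.79 [155.7 216.9] [ 0.534  -0.2964  0.    ]
dipper 0.61 [199.2 179.6] [ 0.3339 -0.1715  0.    ]
dipper_grip 0.91 [191.7 167.8] [ 0.5256 -0.1762  0.155 ]
dipper_grip 0.66 [173.4 200.6] [ 0.6839 -0.2152  0.155 ]
dipper_grip 0.58 [162.7 167.8] [ 0.5164 -0.2571  0.155 ]
dipper_hook 0.81 [195.5 180.3] [ 0.4947 -0.1717  0.095 ]
dipper_hook 0.74 [177.3 219.6] [ 0.6817 -0.2126  0.095 ]
dipper_hook 0.58 [168.  182.6] [ 0.4987 -0.2514  0.095 ]
bowls 0.98 [397.1 198.1] [0.517  0.4534 0.    ]
teapot 0.82 [ 91.  214.5] [ 0.5006 -0.4916  0.    ]
box dipper 0.94 [171. 186. 204. 250.]
box dipper 0.87 [141. 159. 170. 224.]
box dipper 0.86 [190. 153. 212. 220.]
box pan 0.8 [285. 156. 351. 240.]
top [0.3164 0.0052 1.8319] ['color', 'camera_matrix', 'eye', 'orientation', 'shot']
dipper 0.72 [306.2 206. ] [ 0.5249 -0.1522  0.    ]
dipper 0.58 [317.2 172.2] [ 0.6616 -0.1954 -0.    ]
dipper 0.49 [340.1 205.5] [ 0.5292 -0.2864  0.    ]
dipper_grip 0.79 [314.2 210.7] [ 0.4907 -0.1679  0.155 ]
dipper_grip 0.72 [330.4 158.2] [ 0.6855 -0.2268  0.155 ]
dipper_hook 0.83 [340.1 206.9] [ 0.5129 -0.2712  0.095 ]
dipper_hook 0.66 [327.1 161.4] [ 0.6861 -0.2226  0.095 ]
dipper_hook 0.55 [315.2 218.8] [ 0.4665 -0.1779  0.095 ]
dipper_hook 0.3 [304.4 202.9] [ 0.5257 -0.1372  0.095 ]
bowls 0.9 [155.  203.1] [0.5261 0.4469 0.    ]
bowls 0.49 [307.1 205.4] [ 0.5274 -0.1557  0.    ]
teapot 0.82 [386.7 212.1] [ 0.5061 -0.4703  0.    ]
box dipper 0.63 [311. 155. 332. 182.]
box dipper 0.54 [329. 192. 353. 209.]
box dipper 0.49 [301. 195. 318. 220.]
box pan 0.64 [191. 135. 246. 227.]
[[ 0.9132  0.4076  0.    ]
 [ 0.4076 -0.9132  0.    ]
 [ 0.      0.     -1.    ]] -0.0187 0.9
```

View pics/scene0.png

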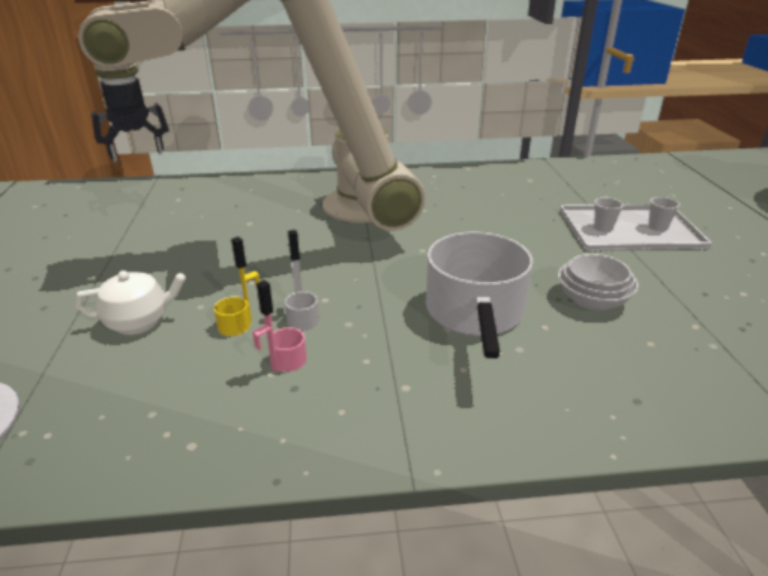

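View pics/top0.png

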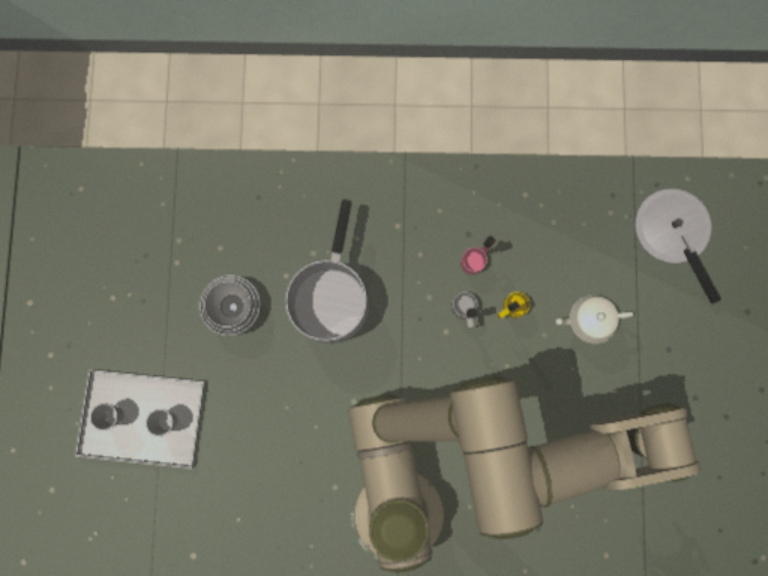

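Scene view: steel dipper has its cup at (200,207) and grip at (196,164) in original pixels, hook facing the robot; the yellow and pink ones are beside and in front of it. The pan sits at (319,187), with its handle toward the camera. In the top view the steel cup is at (310,203), the grip at (315,209) and the pan at (218,200).

```bash
cat > fit.py <<'E'
from h import *
from scipy.optimize import minimize
from scipy.ndimage import map_coordinates
t=np.linspace(0,2*np.pi,120,endpoint=False)
def projs(P,X):
    K=np.array(P["camera_matrix"]);c=(np.array(X)-np.array(P["eye"]))@np.array(P["orientation"])
    p=(c*[1,-1,-1])@K.T;return p[:,:2]/p[:,2:]
def grad(P):
    g=cv2.GaussianBlur(P["color"],(0,0),0.8).astype(float).sum(2);return np.hypot(cv2.Sobel(g,-1,1,0),cv2.Sobel(g,-1,0,1))
def circ(c,r,z):return np.c_[c[0]+r*np.cos(t),c[1]+r*np.sin(t),0*t+z]
def fitcirc(Ps,c0,rz,span=.02):
    G=[grad(P) for P in Ps]
    def cost(c):
        s=0
        for P,g in zip(Ps,G):
            for r,z in rz:
                u=projs(P,circ(c,r,z));s+=map_coordinates(np.minimum(g,600),[u[:,1],u[:,0]],order=1).mean()
        return -s
    a=np.arange(-span,span+1e-9,.002)
    b=min(((cost((c0[0]+i,c0[1]+j)),c0[0]+i,c0[1]+j) for i in a for j in a))
    return minimize(cost,b[1:],method="Nelder-Mead",options=dict(initial_simplex=[b[1:],(b[1]+.002,b[2]),(b[1],b[2]+.002)])).x
def box(P,x0,x1,y0,y1,z0,z1,pose):
    X=np.array([[x,y,z] for x in(x0,x1) for y in(y0,y1) for z in(z0,z1)]);a=np.radians(pose[2])
    return projs(P,np.c_[pose[0]+X[:,0]*np.cos(a)-X[:,1]*np.sin(a),pose[1]+X[:,0]*np.sin(a)+X[:,1]*np.cos(a),X[:,2]])
def dark(P,uv,r=18,th=60):
    u,v=map(int,uv);m=np.zeros(P["color"].shape[:2],np.uint8)
    m[v-r:v+r,u-r:u+r]=(P["color"].max(2)[v-r:v+r,u-r:u+r]<th)
    n,l,s,c=cv2.connectedComponentsWithStats(m);k=1+np.argmax(s[1:,4]);return c[k],s[k]
def draw(P,pose,pan,k,rect,name):
    u0,v0,u1,v1=rect;im=cv2.resize(P["color"][v0:v1,u0:u1],None,fx=k,fy=k,interpolation=cv2.INTER_CUBIC)
    S=lambda u:np.int32(np.round((u-[u0,v0]+.5)*k))
    for B in((.025,.043,-.009,.009,.125,.185),(.032,.064,-.007,.007,.095,.099),(.06,.064,-.007,.007,.067,.095)):
        cv2.polylines(im,[cv2.convexHull(S(box(P,*[b for b in B],pose)))],True,(0,0,255),1)
    for c,r,z in((pose,.032,.05),(pose,.032,0),(pan,.1,.125),(pan,.096,.125)):cv2.polylines(im,[S(projs(P,circ(c,r,z)))],True,(0,255,0),1)
    cv2.imwrite(name,im);return im
E
python3 - <<'E'
from fit import *
np.set_printoptions(precision=4,suppress=True)
S=env.get_image("scene");T=env.get_image("top")
for Ps in([S],[T],[S,T]):
    print("pan",pan:=fitcirc(Ps,(.545,.165),[(.1,.125),(.096,.125)],.03),"cup",cup:=fitcirc(Ps,(.53,-.156),[(.032,.05),(.032,0.0)],.014))
cs,ss=dark(S,(196,164));ct,st=dark(T,(315,209),10)
print(cs,ss,ct,st,"grip",atz(S,cs,.155),atz(T,ct,.175))
g=(atz(T,ct,.175)+atz(S,cs,.155))[:2]/2
d=g-cup;yaw=np.degrees(np.arctan2(d[1],d[0]));print("yaw",yaw,np.hypot(*d))
pose=(*cup,yaw)
a=draw(S,pose,pan,4,(170,140,270,250),"pics/a.png");b=draw(T,pose,pan,4,(185,165,335,235),"pics/b.png")
a=draw(S,pose,pan,6,(170,145,230,230),"pics/a.png");b=draw(T,pose,pan,6,(290,185,340,235),"pics/b.png")
c=draw(T,pose,pan,2,(185,165,255,235),"pics/c.png")
o=np.zeros((520,800,3),np.uint8);o[:510,:360]=a;o[:300,370:670]=b;o[310:450,370:510]=c;cv2.imwrite("pics/m1.png",o)
E
```

```text
pan [0.5289 0.1833] cup [ 0.5341 -0.1659]
pan [0.5279 0.1847] cup [ 0.5316 -0.1786]
pan [0.5282 0.1842] cup [ 0.528  -0.1657]
[195.65 163.38] [193 154   7  19 100] [314.2857 208.1071] [311 206   7   5  28] grip [ 0.5011 -0.1659  0.155 ] [ 0.4979 -0.1661  0.175 ]
yaw -179.32830458046243 0.028513914576542537
```

View pics/m1.png

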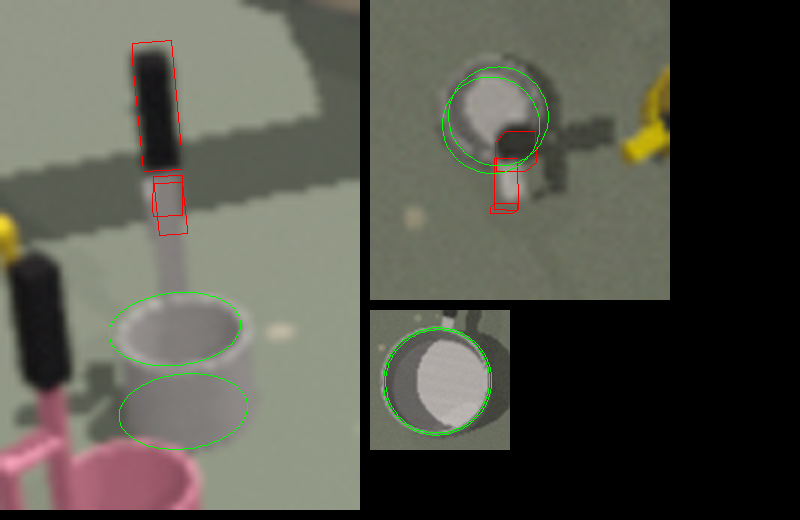

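The pan fit agrees in both views: (0.528, 0.184). The cup fit is a few mm off. By eye from the overlay, the cup is near (0.536,-0.161), the grip near (0.500,-0.165) and the hook points to about -x (yaw ≈186°). I'll move above the grip and refine with the wrist camera.

Request:
arm_command(deltas=[{"dx": 0.0325,"dy": -0.0163,"dz": -0.005},{"dx": 0.0325,"dy": -0.0163,"dz": -0.005},{"dx": 0.0325,"dy": -0.0163,"dz": -0.005},{"dx": 0.0325,"dy": -0.0163,"dz": -0.005},{"dx": 0.0325,"dy": -0.0163,"dz": -0.005},{"dx": 0.0325,"dy": -0.0163,"dz": -0.005},{"dx": 0.0325,"dy": -0.0163,"dz": -0.005},{"dx": 0.0325,"dy": -0.0163,"dz": -0.005},{"dx": 0.0325,"dy": -0.0163,"dz": -0.005},{"dx": 0.0325,"dy": -0.0163,"dz": -0.005},{"dx": 0.0325,"dy": -0.0163,"dz": -0.005},{"dx": 0.0325,"dy": -0.0163,"dz": -0.005}])

```text
invalid input
```

Request:
arm_command(deltas=[{"rz": -0.14},{"rz": -0.14},{"rz": -0.14},{"rz": -0.14},{"rz": -0.14},{"rz": -0.14},{"rz": -0.14},{"rz": -0.14},{"rz": -0.14},{}])

```text
invalid input
```

```bash
python3 - <<'E'
from fit import *
np.set_printoptions(precision=4,suppress=True)
o=env.observe();print(o["position"],o["tool_rot"],o["q"],o["time_s"])
W=env.get_image("wrist");print(W["eye"],W["orientation"])
pose=(.536,-.161,186.);draw(W,pose,(.528,.184),1.5,(0,0,512,384),"pics/w1.png")
E
```

```text
[ 0.2242 -0.5022  0.2313] [[ 0.9132  0.4076 -0.    ]
 [ 0.4076 -0.9132 -0.    ]
 [-0.     -0.     -1.    ]] [-78.2837  21.8068  74.3348  -0.0007  83.8584 -12.3354] 1.0
[ 0.2928 -0.4714  0.3733] [[ 0.4081  0.8722  0.2697]
 [-0.9129  0.3898  0.1208]
 [ 0.0002 -0.2955  0.9554]]
```

View pics/w1.png

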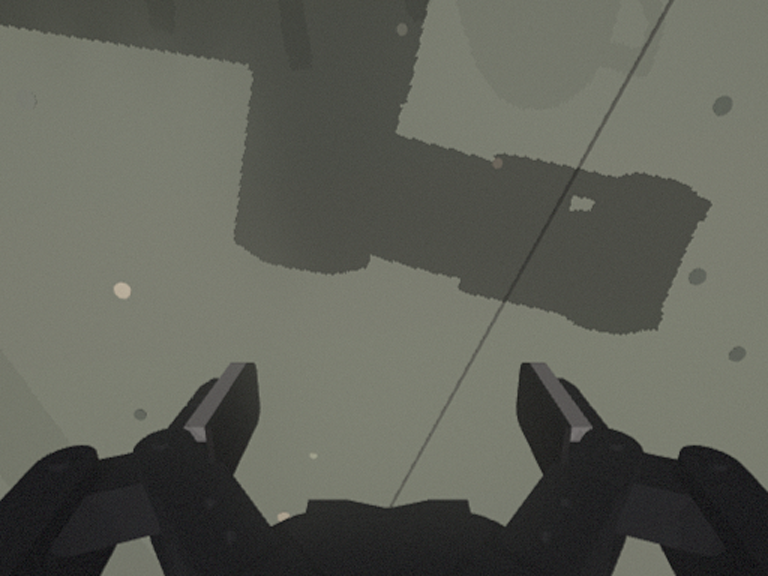

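The wrist view shows only fingers and table, because the arm hasn't moved: the rows were refused, probably because every field is required.

Request:
arm_command(deltas=[{"rx": 0,"ry": 0,"rz": 0,"dx": 0.0325,"dy": -0.0163,"dz": -0.005,"fingers": 0.06},{"rx": 0,"ry": 0,"rz": 0,"dx": 0.0325,"dy": -0.0163,"dz": -0.005,"fingers": 0.06},{"rx": 0,"ry": 0,"rz": 0,"dx": 0.0325,"dy": -0.0163,"dz": -0.005,"fingers": 0.06},{"rx": 0,"ry": 0,"rz": 0,"dx": 0.0325,"dy": -0.0163,"dz": -0.005,"fingers": 0.06},{"rx": 0,"ry": 0,"rz": 0,"dx": 0.0325,"dy": -0.0163,"dz": -0.005,"fingers": 0.06},{"rx": 0,"ry": 0,"rz": 0,"dx": 0.0325,"dy": -0.0163,"dz": -0.005,"fingers": 0.06},{"rx": 0,"ry": 0,"rz": 0,"dx": 0.0325,"dy": -0.0163,"dz": -0.005,"fingers": 0.06},{"rx": 0,"ry": 0,"rz": 0,"dx": 0.0325,"dy": -0.0163,"dz": -0.005,"fingers": 0.06},{"rx": 0,"ry": 0,"rz": 0,"dx": 0.0325,"dy": -0.0163,"dz": -0.005,"fingers": 0.06},{"rx": 0,"ry": 0,"rz": 0,"dx": 0.0325,"dy": -0.0163,"dz": -0.005,"fingers": 0.06},{"rx": 0,"ry": 0,"rz": 0,"dx": 0.0325,"dy": -0.0163,"dz": -0.005,"fingers": 0.06},{"rx": 0,"ry": 0,"rz": 0,"dx": 0.0325,"dy": -0.0163,"dz": -0.005,"fingers": 0.06}], squeeze=60)

```text
time_s: 2.25
position: [0.5014, -0.1633, 0.2916]
tool_rot: [[0.913, 0.408, 0.0], [0.408, -0.913, -0.0], [0.0, 0.0, -1.0]]
ft_force: [0.4, -0.6, -0.2]
grip_width: 0.0601
gripper_force: 0.0
```

Request:
arm_command(deltas=[{"rx": 0,"ry": 0,"rz": -0.14,"dx": 0,"dy": 0,"dz": 0,"fingers": 0.06},{"rx": 0,"ry": 0,"rz": -0.14,"dx": 0,"dy": 0,"dz": 0,"fingers": 0.06},{"rx": 0,"ry": 0,"rz": -0.14,"dx": 0,"dy": 0,"dz": 0,"fingers": 0.06},{"rx": 0,"ry": 0,"rz": -0.14,"dx": 0,"dy": 0,"dz": 0,"fingers": 0.06},{"rx": 0,"ry": 0,"rz": -0.14,"dx": 0,"dy": 0,"dz": 0,"fingers": 0.06},{"rx": 0,"ry": 0,"rz": -0.14,"dx": 0,"dy": 0,"dz": 0,"fingers": 0.06},{"rx": 0,"ry": 0,"rz": -0.14,"dx": 0,"dy": 0,"dz": 0,"fingers": 0.06},{"rx": 0,"ry": 0,"rz": -0.14,"dx": 0,"dy": 0,"dz": 0,"fingers": 0.06},{"rx": 0,"ry": 0,"rz": -0.14,"dx": 0,"dy": 0,"dz": 0,"fingers": 0.06},{"rx": 0,"ry": 0,"rz": 0,"dx": 0,"dy": 0,"dz": 0,"fingers": 0.06},{"rx": 0,"ry": 0,"rz": 0,"dx": 0,"dy": 0,"dz": 0,"fingers": 0.06}])

```text
time_s: 3.35
position: [0.5005, -0.1647, 0.2913]
tool_rot: [[-0.105, 0.994, -0.0], [0.994, 0.105, -0.0], [-0.0, -0.0, -1.0]]
ft_force: [-0.3, -0.7, 0.1]
grip_width: 0.0601
gripper_force: 0.0
```

```bash
python3 - <<'E'
from fit import *
np.set_printoptions(precision=4,suppress=True)
o=env.observe();print(o["position"],o["tool_rot"],o["q"],o["time_s"],o["grip_width"])
W=env.get_image("wrist");print(W["eye"])
pose=(.536,-.161,186.);draw(W,pose,(.528,.184),1.5,(0,0,512,384),"pics/w2.png")
E
```

```text
[ 0.5005 -0.1647  0.2913] [[-0.105   0.9945 -0.    ]
 [ 0.9945  0.105  -0.    ]
 [-0.     -0.     -1.    ]] [-31.0942  17.3678  71.1497  -0.0005  91.4826 -37.1227] 3.35 0.06010686000709304
[ 0.4923 -0.0896  0.4333]
```

View pics/w2.png

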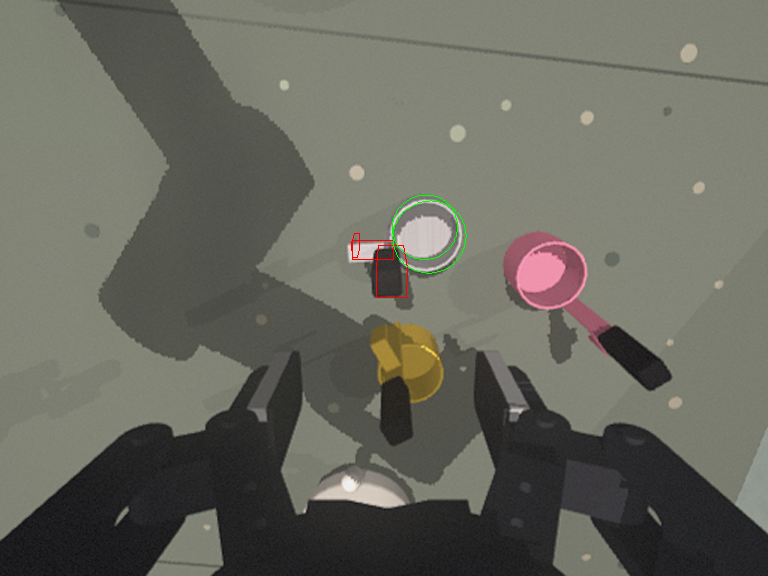

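The wrist view confirms the model to within about 3 mm: grip at (388,272), hook end at (352,252) and cup at (427,234), in 1.5x pixels. I'll refine with a local edge fit of all parts.

```bash
cat >> fit.py <<'E'
def outline(u):
    h=cv2.convexHull(u.astype(np.float32))[:,0];h=np.vstack([h,h[:1]])
    return np.vstack([a+(b-a)*np.linspace(0,1,20)[:,None] for a,b in zip(h[:-1],h[1:])])
def fitdip(Ps,p0):
    G=[np.minimum(grad(P),800) for P in Ps]
    def cost(p):
        s=0
        for P,g in zip(Ps,G):
            for u,w in((outline(box(P,.025,.043,-.009,.009,.125,.185,p)),1),(outline(box(P,.043,.064,-.007,.007,.095,.099,p)),.5),(projs(P,circ(p,.032,.05)),.7),(projs(P,circ(p,.030,.05)),.3)):
                s+=w*map_coordinates(g,[u[:,1],u[:,0]],order=1).mean()
        return -s
    best=min((cost(q),*q) for q in ((p0[0]+i,p0[1]+j,p0[2]+k) for i in np.arange(-.008,.0081,.002) for j in np.arange(-.008,.0081,.002) for k in np.arange(-12,13,3)))
    q=np.array(best[1:]);r=minimize(cost,q,method="Nelder-Mead",options=dict(initial_simplex=[q,q+[.002,0,0],q+[0,.002,0],q+[0,0,3]]));return r.x,r.fun
E
python3 - <<'E'
from fit import *
np.set_printoptions(precision=4,suppress=True)
W=env.get_image("wrist");S=env.get_image("scene")
p0=(.535,-.161,188.)
for Ps in([W],[S],[W,S]):
    p,f=fitdip(Ps,p0);a=np.radians(p[2]);print(p,f,"grip",p[:2]+.034*np.array([np.cos(a),np.sin(a)]))
    if Ps==[W]:pw=p
k=(0.528,.184)
a=draw(W,pw,k,4,(220,115,320,215),"pics/a.png");b=draw(S,pw,k,6,(170,145,230,230),"pics/b.png")
o=np.zeros((520,780,3),np.uint8);o[:400,:400]=a;o[:510,410:770]=b;cv2.imwrite("pics/m2.png",o)
E
```

```text
[  0.5332  -0.1607 189.6927] -1258.5258061822067 grip [ 0.4997 -0.1664]
[  0.5363  -0.1643 184.7657] -978.3559626246108 grip [ 0.5024 -0.1671]Traceback (most recent call last):
  File "<stdin>", line 7, in <module>
ValueError: The truth value of an array with more than one element is ambiguous. Use a.any() or a.all()
```

Request:
arm_command(deltas=[{"rx": 0,"ry": 0,"rz": -0.065,"dx": -0.0016,"dy": -0.001,"dz": 0.005,"fingers": 0.06},{"rx": 0,"ry": 0,"rz": 0,"dx": 0,"dy": 0,"dz": 0.025,"fingers": 0.06},{"rx": 0,"ry": 0,"rz": 0,"dx": 0,"dy": 0,"dz": 0.025,"fingers": 0.06},{"rx": 0,"ry": 0,"rz": 0,"dx": 0,"dy": 0,"dz": 0.025,"fingers": 0.06},{"rx": 0,"ry": 0,"rz": 0,"dx": 0,"dy": 0,"dz": 0.02,"fingers": 0.06},{"rx": 0,"ry": 0,"rz": 0,"dx": 0,"dy": 0,"dz": 0.02,"fingers": 0.06},{"rx": 0,"ry": 0,"rz": 0,"dx": 0,"dy": 0,"dz": 0.02,"fingers": 0.06},{"rx": 0,"ry": 0,"rz": 0,"dx": 0,"dy": 0,"dz": 0.015,"fingers": 0.06},{"rx": 0,"ry": 0,"rz": 0,"dx": 0,"dy": 0,"dz": 0,"fingers": 0.06},{"rx": 0,"ry": 0,"rz": 0,"dx": 0,"dy": 0,"dz": 0,"fingers": 0.06}])

```text
time_s: 4.5
position: [0.5, -0.1665, 0.1368]
tool_rot: [[-0.172, 0.985, 0.0], [0.985, 0.172, -0.0], [-0.0, 0.0, -1.0]]
ft_force: [0.4, -0.7, 0.7]
grip_width: 0.0599
gripper_force: 0.0
```

Request:
arm_command(deltas=[{"rx": 0,"ry": 0,"rz": 0,"dx": 0,"dy": 0,"dz": 0,"fingers": 0.01},{"rx": 0,"ry": 0,"rz": 0,"dx": 0,"dy": 0,"dz": 0,"fingers": 0.01},{"rx": 0,"ry": 0,"rz": 0,"dx": 0,"dy": 0,"dz": 0,"fingers": 0.01},{"rx": 0,"ry": 0,"rz": 0,"dx": 0,"dy": 0,"dz": 0,"fingers": 0.01},{"rx": 0,"ry": 0,"rz": 0,"dx": 0,"dy": 0,"dz": 0,"fingers": 0.01},{"rx": 0,"ry": 0,"rz": 0,"dx": 0,"dy": 0,"dz": 0,"fingers": 0.01},{"rx": 0,"ry": 0,"rz": 0,"dx": 0,"dy": 0,"dz": 0,"fingers": 0.01},{"rx": 0,"ry": 0,"rz": 0,"dx": 0,"dy": 0,"dz": 0,"fingers": 0.01}], squeeze=60)

```text
time_s: 5.3
position: [0.5, -0.1666, 0.137]
tool_rot: [[-0.173, 0.985, 0.001], [0.985, 0.173, -0.001], [-0.001, 0.001, -1.0]]
ft_force: [-1.5, -1.0, 6.5]
grip_width: 0.017
gripper_force: 59.2
```

Request:
arm_command(deltas=[{"rx": 0,"ry": 0,"rz": 0,"dx": 0,"dy": 0,"dz": -0.01,"fingers": 0.01},{"rx": 0,"ry": 0,"rz": 0,"dx": 0,"dy": 0,"dz": -0.02,"fingers": 0.01},{"rx": 0,"ry": 0,"rz": 0,"dx": 0,"dy": 0,"dz": -0.025,"fingers": 0.01},{"rx": 0,"ry": 0,"rz": 0,"dx": 0,"dy": 0,"dz": -0.025,"fingers": 0.01},{"rx": 0,"ry": 0,"rz": 0,"dx": 0,"dy": 0,"dz": -0.025,"fingers": 0.01},{"rx": 0,"ry": 0,"rz": 0,"dx": 0,"dy": 0,"dz": -0.025,"fingers": 0.01},{"rx": 0,"ry": 0,"rz": 0,"dx": 0,"dy": 0,"dz": -0.02,"fingers": 0.01},{"rx": 0,"ry": 0,"rz": 0,"dx": 0,"dy": 0,"dz": -0.015,"fingers": 0.01},{"rx": 0,"ry": 0,"rz": 0,"dx": 0,"dy": 0,"dz": 0,"fingers": 0.01}])

```text
time_s: 6.2
position: [0.5001, -0.1665, 0.3034]
tool_rot: [[-0.173, 0.985, 0.003], [0.985, 0.173, -0.002], [-0.002, 0.003, -1.0]]
ft_force: [-0.5, 0.2, -0.9]
grip_width: 0.0173
gripper_force: 58.6
```

Request:
arm_command(deltas=[{"rx": 0,"ry": 0,"rz": 0,"dx": 0.02,"dy": 0,"dz": 0,"fingers": 0.01},{"rx": 0,"ry": 0,"rz": 0,"dx": 0.03,"dy": 0,"dz": 0,"fingers": 0.01},{"rx": 0,"ry": 0,"rz": 0,"dx": 0.03,"dy": 0,"dz": 0,"fingers": 0.01},{"rx": 0,"ry": 0,"rz": 0,"dx": 0.03,"dy": 0,"dz": 0,"fingers": 0.01},{"rx": 0,"ry": 0,"rz": 0,"dx": 0.03,"dy": 0,"dz": 0,"fingers": 0.01},{"rx": 0,"ry": 0,"rz": 0,"dx": 0.02,"dy": 0,"dz": 0,"fingers": 0.01},{"rx": 0,"ry": 0,"rz": 0,"dx": 0,"dy": 0,"dz": 0,"fingers": 0.01},{"rx": 0,"ry": 0,"rz": 0,"dx": 0,"dy": 0,"dz": 0,"fingers": 0.01}])

```text
time_s: 7.0
position: [0.4716, -0.0082, 0.3007]
tool_rot: [[-0.174, 0.985, -0.001], [0.985, 0.174, 0.0], [0.0, -0.001, -1.0]]
ft_force: [-0.3, 0.9, -1.5]
grip_width: 0.0175
gripper_force: 58.7
```

```bash
python3 - <<'E'
from fit import *
np.set_printoptions(precision=4,suppress=True)
o=env.observe();p=np.array(o["position"]);R=np.array(o["tool_rot"]);print(p,R,o["time_s"],o["grip_width"])
W=env.get_image("wrist");
rz=[(.1,.125),(.096,.125)]
print("pan W",pan:=fitcirc([W],(.528,.184),rz,.012))
for n in("top","scene"):P=env.get_image(n);print(n,fitcirc([P],(.528,.184),rz,.012))
a=-R[:2,1];pose=(*(p[:2]-.034*a),np.degrees(np.arctan2(a[1],a[0])))
# shift dipper model up: draw with eye/heights offset
h=p[2]-.0187*R[2,2]-.155;print("dipper z",h,pose)
im=draw(W,(9,9,0),pan,1.5,(0,0,512,384),"pics/w3.png")
W2=dict(W);W2["color"]=cv2.resize(im,(512,384));W2["eye"]=np.array(W["eye"])-[0,0,h]
draw(W2,pose,(9,9),1.5,(0,0,512,384),"pics/w3.png")
E
```

```text
[ 0.4716 -0.0082  0.3007] [[-0.1743  0.9847 -0.0012]
 [ 0.9847  0.1743  0.0002]
 [ 0.0004 -0.0011 -1.    ]] 7.0 0.01747791079698963
pan W [0.5283 0.1895]
top [0.5283 0.1848]
scene [0.5289 0.1833]
dipper z 0.16444704973765037 (np.float64(0.5050623515263218), np.float64(-0.0022722931876051266), np.float64(-169.96255258945152))
```

View pics/w3.png

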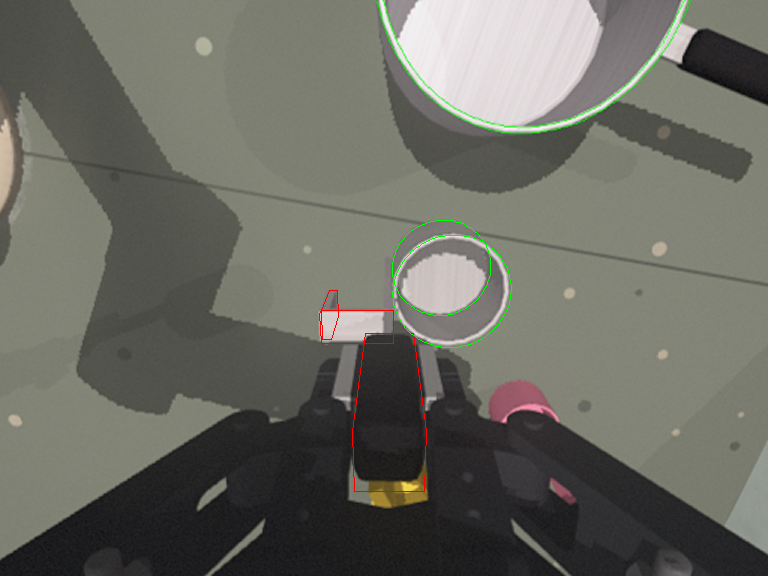

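The held dipper matches the model closely: grip at (388,415), cup rim at (452,290) and hook at (350,325). The pan rim is fitted at about (0.528, 0.186). Next I'll move over the rim and take another look.

Request:
arm_command(deltas=[{"rx": 0,"ry": 0,"rz": 0,"dx": 0.02,"dy": 0.0007,"dz": 0,"fingers": 0.01},{"rx": 0,"ry": 0,"rz": 0,"dx": 0.03,"dy": 0.001,"dz": 0,"fingers": 0.01},{"rx": 0,"ry": 0,"rz": 0,"dx": 0.03,"dy": 0.001,"dz": 0,"fingers": 0.01},{"rx": 0,"ry": 0,"rz": 0,"dx": 0.03,"dy": 0.001,"dz": 0,"fingers": 0.01},{"rx": 0,"ry": 0,"rz": 0,"dx": 0.03,"dy": 0.001,"dz": 0,"fingers": 0.01},{"rx": 0,"ry": 0,"rz": 0,"dx": 0.026,"dy": 0.001,"dz": 0,"fingers": 0.01},{"rx": 0,"ry": 0,"rz": 0,"dx": 0.0153,"dy": 0,"dz": 0,"fingers": 0.01},{"rx": 0,"ry": 0,"rz": 0,"dx": 0,"dy": 0,"dz": 0,"fingers": 0.01},{"rx": 0,"ry": 0,"rz": 0,"dx": 0,"dy": 0,"dz": 0,"fingers": 0.01},{"rx": 0,"ry": 0,"rz": 0,"dx": 0,"dy": 0,"dz": 0,"fingers": 0.01}])

```text
time_s: 8.15
position: [0.4466, 0.1699, 0.3012]
tool_rot: [[-0.172, 0.985, -0.0], [0.985, 0.172, -0.0], [-0.0, -0.0, -1.0]]
ft_force: [-0.7, 0.1, -1.3]
grip_width: 0.0171
gripper_force: 58.7
```

```bash
python3 - <<'E'
from fit import *
np.set_printoptions(precision=4,suppress=True)
o=env.observe();p=np.array(o["position"]);R=np.array(o["tool_rot"])
W=env.get_image("wrist");rz=[(.1,.125),(.096,.125)]
print("pan W",pan:=fitcirc([W],(.528,.186),rz,.008))
a=-R[:2,1]
for c in(pan,np.array([.5283,.185])):
    hk=p[:2]+.014*a; print("hook",hk,"radius",np.hypot(*(hk-c)),"ang off",np.degrees(np.arctan2(*(hk-c)[::-1])-np.arctan2(a[1],a[0])))
print(p,R,"dipper z",p[2]+.0187-.155,o["ft_force"])
draw(W,(9,9,0),pan,1.5,(0,0,512,384),"pics/w4.png")
E
```

```text
pan W [0.5282 0.1895]
hook [0.4328 0.1675] radius 0.09791712153413899 ang off 3.1145869596951514
hook [0.4328 0.1675] radius 0.09708174615325067 ang off 0.5066736088747968
[0.4466 0.1699 0.3012] [[-0.1718  0.9851 -0.0002]
 [ 0.9851  0.1718 -0.0002]
 [-0.0002 -0.0002 -1.    ]] dipper z 0.1648922956281105 [-0.7276  0.1257 -1.2819]
```

View pics/w4.png

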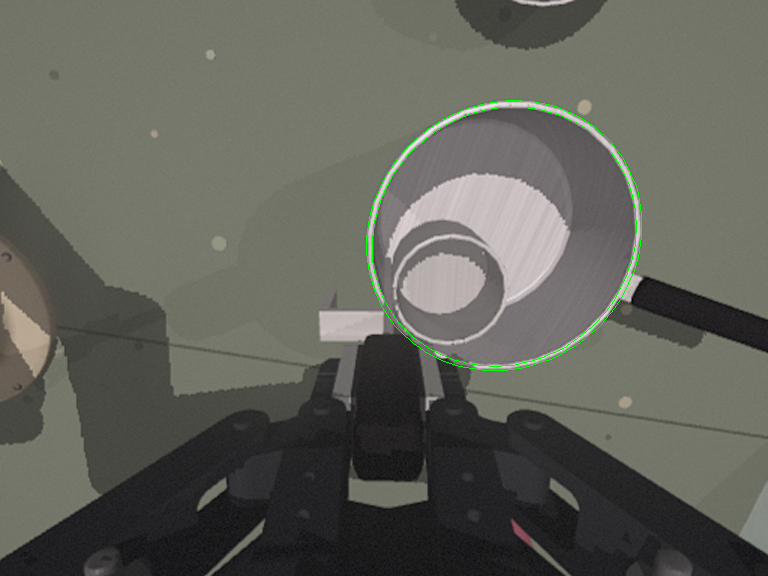

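The full rim is visible and the fitted circle matches it. The hook's slot middle is at radius 97.9 mm (the wall is 96–100), so I'm lowering to just above contact.

Request:
arm_command(deltas=[{"rx": 0,"ry": 0,"rz": 0,"dx": 0.002,"dy": 0,"dz": 0.01,"fingers": 0.01},{"rx": 0,"ry": 0,"rz": 0,"dx": 0,"dy": 0,"dz": 0.015,"fingers": 0.01},{"rx": 0,"ry": 0,"rz": 0,"dx": 0,"dy": 0,"dz": 0.015,"fingers": 0.01},{"rx": 0,"ry": 0,"rz": 0,"dx": 0,"dy": 0,"dz": 0.015,"fingers": 0.01},{"rx": 0,"ry": 0,"rz": 0,"dx": 0,"dy": 0,"dz": 0.015,"fingers": 0.01},{"rx": 0,"ry": 0,"rz": 0,"dx": 0,"dy": 0,"dz": 0.015,"fingers": 0.01},{"rx": 0,"ry": 0,"rz": 0,"dx": 0,"dy": 0,"dz": 0.015,"fingers": 0.01},{"rx": 0,"ry": 0,"rz": 0,"dx": 0,"dy": 0,"dz": 0.015,"fingers": 0.01},{"rx": 0,"ry": 0,"rz": 0,"dx": 0,"dy": 0,"dz": 0.01,"fingers": 0.01},{"rx": 0,"ry": 0,"rz": 0,"dx": 0,"dy": 0,"dz": 0.006,"fingers": 0.01},{"rx": 0,"ry": 0,"rz": 0,"dx": 0,"dy": 0,"dz": 0,"fingers": 0.01},{"rx": 0,"ry": 0,"rz": 0,"dx": 0,"dy": 0,"dz": 0,"fingers": 0.01}])

```text
time_s: 9.4
position: [0.4462, 0.1727, 0.1707]
tool_rot: [[-0.173, 0.985, 0.001], [0.985, 0.173, 0.0], [-0.0, 0.001, -1.0]]
ft_force: [-0.9, 0.5, -1.3]
grip_width: 0.0175
gripper_force: 58.5
```

```bash
python3 - <<'E'
from h import *
o=env.observe();print(o["position"],o["ft_force"],"dipper z",o["position"][2]+.0187-.155,o["time_s"])
W=env.get_image("wrist");S=env.get_image("scene")
a=cv2.resize(W["color"][130:330,200:420],None,fx=2,fy=2);b=cv2.resize(S["color"][110:250,270:360],None,fx=3,fy=3)
m=np.zeros((420,720,3),np.uint8);m[:400,:440]=a;m[:420,450:720]=b;cv2.imwrite("pics/w5.png",m)
E
```

```text
[0.44619073 0.17273722 0.17068825] [-0.862383    0.50755105 -1.30039856] dipper z 0.034388245134441414 9.4
```

View pics/w5.png

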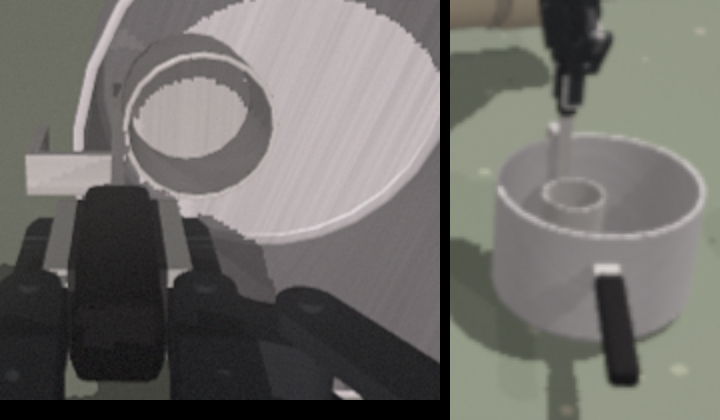

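The cup is inside, the lip is outside, and the bar straddles the rim (at (80,150) in the crop). I'll lower the last 4 mm in small steps and watch the force.

Request:
arm_command(deltas=[{"rx": 0,"ry": 0,"rz": 0,"dx": 0,"dy": 0,"dz": 0.001,"fingers": 0.01},{"rx": 0,"ry": 0,"rz": 0,"dx": 0,"dy": 0,"dz": 0.001,"fingers": 0.01},{"rx": 0,"ry": 0,"rz": 0,"dx": 0,"dy": 0,"dz": 0.001,"fingers": 0.01},{"rx": 0,"ry": 0,"rz": 0,"dx": 0,"dy": 0,"dz": 0,"fingers": 0.01},{"rx": 0,"ry": 0,"rz": 0,"dx": 0,"dy": 0,"dz": 0,"fingers": 0.01}])

```text
time_s: 10.0
position: [0.4459, 0.1728, 0.1673]
tool_rot: [[-0.173, 0.985, -0.0], [0.985, 0.173, 0.0], [0.0, -0.0, -1.0]]
ft_force: [-0.5, -0.3, -1.5]
grip_width: 0.0175
gripper_force: 58.5
```

Request:
arm_command(deltas=[{"rx": 0,"ry": 0,"rz": 0,"dx": 0,"dy": 0,"dz": 0.001,"fingers": 0.01},{"rx": 0,"ry": 0,"rz": 0,"dx": 0,"dy": 0,"dz": 0,"fingers": 0.01},{"rx": 0,"ry": 0,"rz": 0,"dx": 0,"dy": 0,"dz": 0,"fingers": 0.01}])

```text
time_s: 10.3
position: [0.4461, 0.1728, 0.1669]
tool_rot: [[-0.173, 0.985, 0.001], [0.985, 0.173, 0.0], [-0.0, 0.001, -1.0]]
ft_force: [-1.3, -0.4, 5.6]
grip_width: 0.0171
gripper_force: 59.4
```

Contact is made at about 7 N. Opening gently.

Request:
arm_command(deltas=[{"rx": 0,"ry": 0,"rz": 0,"dx": 0,"dy": 0,"dz": 0,"fingers": 0.019},{"rx": 0,"ry": 0,"rz": 0,"dx": 0,"dy": 0,"dz": 0,"fingers": 0.022},{"rx": 0,"ry": 0,"rz": 0,"dx": 0,"dy": 0,"dz": 0,"fingers": 0.026},{"rx": 0,"ry": 0,"rz": 0,"dx": 0,"dy": 0,"dz": 0,"fingers": 0.03},{"rx": 0,"ry": 0,"rz": 0,"dx": 0,"dy": 0,"dz": 0,"fingers": 0.036},{"rx": 0,"ry": 0,"rz": 0,"dx": 0,"dy": 0,"dz": 0,"fingers": 0.044},{"rx": 0,"ry": 0,"rz": 0,"dx": 0,"dy": 0,"dz": 0,"fingers": 0.052},{"rx": 0,"ry": 0,"rz": 0,"dx": 0,"dy": 0,"dz": 0,"fingers": 0.06},{"rx": 0,"ry": 0,"rz": 0,"dx": 0,"dy": 0,"dz": 0,"fingers": 0.07},{"rx": 0,"ry": 0,"rz": 0,"dx": 0,"dy": 0,"dz": 0,"fingers": 0.07},{"rx": 0,"ry": 0,"rz": 0,"dx": 0,"dy": 0,"dz": 0,"fingers": 0.07}])

```text
time_s: 11.4
position: [0.4459, 0.1727, 0.1663]
tool_rot: [[-0.173, 0.985, -0.0], [0.985, 0.173, -0.0], [0.0, -0.0, -1.0]]
ft_force: [0.3, -0.5, 0.3]
grip_width: 0.0697
gripper_force: 0.0
```

```bash
python3 - <<'E'
from h import *
o=env.observe();print(o["position"],o["ft_force"],o["grip_width"])
W=env.get_image("wrist");S=env.get_image("scene")
a=cv2.resize(W["color"][130:350,160:380],None,fx=2,fy=2);b=cv2.resize(S["color"][110:250,270:360],None,fx=3,fy=3)
m=np.zeros((440,720,3),np.uint8);m[:,:440]=a;m[:420,450:720]=b;cv2.imwrite("pics/w6.png",m)
E
```

```text
[0.44592777 0.17273565 0.16629519] [ 0.29370253 -0.46862818  0.25640469] 0.0697325714723288
```

View pics/w6.png

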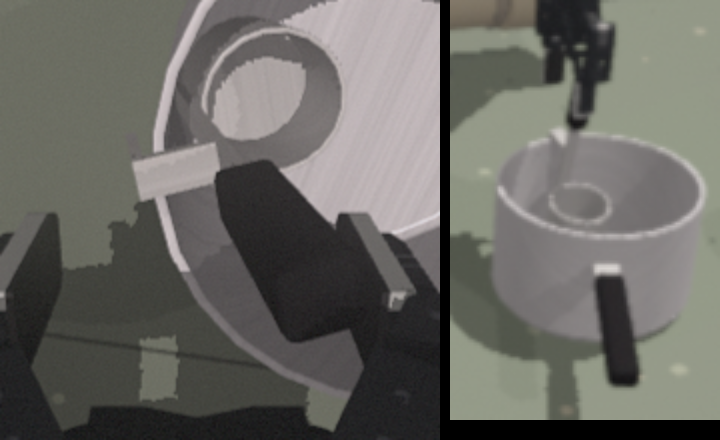

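The dipper hangs with the cup inside and the lip outside. It leans inward, as a free-hanging hook would, and may be near the inner finger at (370,260). I'll open fully, shift that finger away, then rise.

Request:
arm_command(deltas=[{"rx": 0,"ry": 0,"rz": 0,"dx": 0,"dy": 0.003,"dz": 0,"fingers": 0.085},{"rx": 0,"ry": 0,"rz": 0,"dx": 0,"dy": 0.005,"dz": 0,"fingers": 0.085},{"rx": 0,"ry": 0,"rz": 0,"dx": 0,"dy": 0.006,"dz": 0,"fingers": 0.085},{"rx": 0,"ry": 0,"rz": 0,"dx": 0,"dy": 0.004,"dz": 0,"fingers": 0.085},{"rx": 0,"ry": 0,"rz": 0,"dx": 0,"dy": 0,"dz": 0,"fingers": 0.085},{"rx": 0,"ry": 0,"rz": 0,"dx": 0,"dy": 0,"dz": -0.01,"fingers": 0.085},{"rx": 0,"ry": 0,"rz": 0,"dx": 0,"dy": 0,"dz": -0.02,"fingers": 0.085},{"rx": 0,"ry": 0,"rz": 0,"dx": 0,"dy": 0,"dz": -0.02,"fingers": 0.085},{"rx": 0,"ry": 0,"rz": 0,"dx": 0,"dy": 0,"dz": -0.03,"fingers": 0.085},{"rx": 0,"ry": 0,"rz": 0,"dx": 0,"dy": 0,"dz": -0.03,"fingers": 0.085},{"rx": 0,"ry": 0,"rz": 0,"dx": 0,"dy": 0,"dz": -0.03,"fingers": 0.085},{"rx": 0,"ry": 0,"rz": 0,"dx": 0,"dy": 0,"dz": 0,"fingers": 0.085}])

```text
time_s: 12.7
position: [0.4645, 0.1761, 0.3109]
tool_rot: [[-0.173, 0.985, 0.008], [0.985, 0.173, 0.001], [-0.0, 0.008, -1.0]]
ft_force: [-0.2, -0.5, 0.5]
grip_width: 0.0848
gripper_force: 0.0
```

Request:
arm_command(deltas=[{"rx": 0,"ry": 0,"rz": 0,"dx": 0,"dy": 0,"dz": 0,"fingers": 0.085},{"rx": 0,"ry": 0,"rz": 0,"dx": 0,"dy": 0,"dz": 0,"fingers": 0.085},{"rx": 0,"ry": 0,"rz": 0,"dx": 0,"dy": 0,"dz": 0,"fingers": 0.085},{"rx": 0,"ry": 0,"rz": 0,"dx": 0,"dy": 0,"dz": 0,"fingers": 0.085},{"rx": 0,"ry": 0,"rz": 0,"dx": 0,"dy": 0,"dz": 0,"fingers": 0.085},{"rx": 0,"ry": 0,"rz": 0,"dx": 0,"dy": 0,"dz": 0,"fingers": 0.085}])

```text
time_s: 13.3
position: [0.4636, 0.1759, 0.3061]
tool_rot: [[-0.173, 0.985, -0.0], [0.985, 0.173, -0.0], [-0.0, -0.0, -1.0]]
ft_force: [0.3, -0.9, 1.0]
grip_width: 0.0849
gripper_force: 0.0
```

```bash
python3 - <<'E'
from fit import *
o=env.observe();print(o["position"],o["ft_force"],o["grip_width"],o["time_s"])
W=env.get_image("wrist");S=env.get_image("scene");print(fitcirc([W],(.528,.1895),[(.1,.125),(.096,.125)],.008))
a=cv2.resize(W["color"][40:340,160:460],None,fx=1.5,fy=1.5);b=cv2.resize(S["color"][110:250,270:360],None,fx=3,fy=3)
m=np.zeros((450,730,3),np.uint8);m[:,:450]=a;m[:420,460:730]=b;cv2.imwrite("pics/w7.png",m)
E
```

```text
[0.46364002 0.17585114 0.30612857] [ 0.316328   -0.85251257  1.04598855] 0.08491186436702143 13.3
[0.52830808 0.18959879]
```

View pics/w7.png

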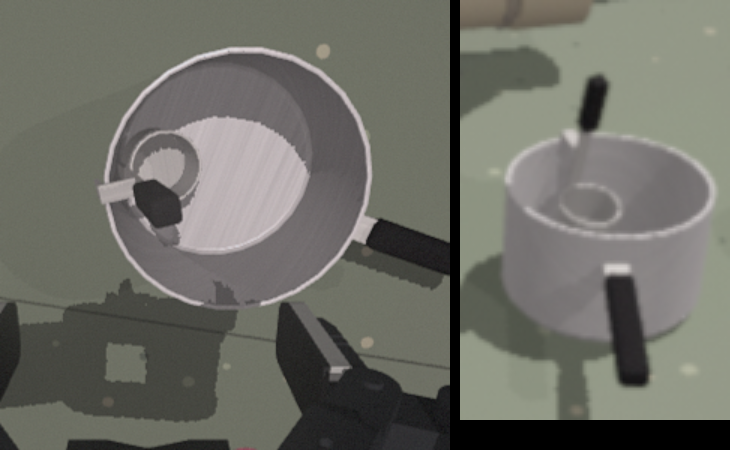

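The dipper hangs freely on the rim: hook bar at (118,190), cup inside at (165,160), lip outside. The pan fit hasn't changed, and the gripper is clear above. Handing in.

```bash
python3 -c "
from rig import env
print(env.close_job())"
```

```text
the job is handed in; nothing more can be done
None
```

The steel dipper is hanging by its hook on the pan's near rim, cup inside and lip outside, leaning slightly inward; the pan did not move, and I handed the job in at about 13 s with the gripper clear.

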